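Clear the ways and wind the soldering board to its index

TASK

The wooden ring clamp has been left lying across the ways of the bench slide: lift it off first and lay it flat, right way up, on the cork mat beside the doming block that sits there. Then crank the steel handwheel clockwise, taking fresh grips as you need, until the pointer on the side of the carriage that carries the soldering board lines up with the pointer of the index clip, and let go. Move the carriage only with the handwheel, never let it run into the ring clamp, and leave the other things on the bench where they are.

Things in the scene. Friction and masses are not known exactly. Their poses are not given: they have to be found in the camera images.
- slide: Fixed grey bench slide, 115 mm wide, 340 long. Origin on the bench (z = 0); bed spans its x -57 to 57 mm, y -150 to 190. Two steel ways (at x = -35 and 35, 14 mm wide) run along y from -150 to 100, tops at z = 30; bed floor between them at z = 12. Gearbox (90 x 85 mm, top z = 52) at y = 148, under the handwheel. A 12 mm high steel scale strip lies along its +x side.
- carriage: Aluminium carriage 100 x 100 mm on the ways, a pale soldering board on it, top at z = 56 mm. Origin at bench height below its centre; axes parallel to the slide's. Cranked clockwise, it travels along the slide's -y, away from the handwheel, 12 mm per rad. Starts 10 to 20 mm on the wheel's side of the slide's origin.
- carriage_pointer (a point): Outer end of the dark steel pointer (5 mm wide, 14 mm long) that sticks out of the middle of the carriage's +x side; 66 mm from the carriage's centre line, 47 mm above the bench.
- index_tip (a point): Tip, nearest the carriage, of the steel pointer (5 mm wide) on the index clip, a small dark block with a brass screw on the scale strip on the slide's +x side (fixed; its place along the strip varies). Axes parallel to the slide's: the carriage pointer must come to the same y along the slide; the tips then face each other over a 3 mm gap, 47 mm above the bench.
- handwheel (a joint): Wheel angle, rad, growing clockwise seen from above; the carriage moves 12 mm along the slide's -y per rad. Starts between 0 and 0.5; needs turning 2.4 to 4.7 rad further. Stiff, about 0.25 N m (4 N at the rim); stays where it is left. At 0, one of its three spokes points along the slide's +y, the others 120 degrees either side.
- wheel_center (a point): Centre of the level steel handwheel, mid-height of its rim: at y = 150 mm on the slide, 100 mm above the bench. Rim: a round bar 14 mm thick on a circle of radius 62 mm (138 mm overall). Hub radius 14 mm, top 10 mm above the rim's mid-plane; three round spokes 10 mm thick. 40 mm free height under the rim. No crank knob: take the rim or a spoke from above.
- ring_clamp: Wooden jeweller's ring clamp, a flat bar 140 mm (its x) by 28 mm (its y) by 22 mm high with a steel band round the middle and dark leather jaw tips at +x, 140 g. Origin: centre of its underside. It starts lying across the ways (z = 30 mm).
- mat: Cork mat 200 mm (its x) by 170 mm (its y), 6 mm thick, fixed. Origin: centre of its underside on the bench. The ring clamp belongs on it, lengthwise along its x, about 30 mm to the +y side of its centre, where it is clear.
- doming_block: Bystander: steel cube 40 mm with round dimples, on the mat about 58 mm to the -y side of its centre. Origin: centre of its underside.
- flux_pot: Bystander: black pot with a red rim, diameter 56 mm, 84 mm high, with a brush standing in it (150 mm in all). Origin: centre of its underside.
- torch: Bystander: brass hand torch lying down, 150 mm long along its x, 28 mm thick. Origin: under its middle.
- tweezers: Bystander: steel tweezers lying along their x, 150 mm. Origin: under their middle.
- jar: Bystander: amber jar, diameter 60 mm, 85 mm high. Origin: centre of its underside.
- file: Bystander: file with a wooden handle lying along its x, 200 mm. Origin: under its middle.
- bowl: Bystander: copper bowl, diameter 90 mm, 40 mm high. Origin: centre of its underside.
Mind the look-alikes: they are no part of the job. Leave any orange or red look-alike of the ring_clamp alone.

How it is judged (in metres and radians):
On the way, in this order (a step that is already met when the one before it is completed fails the run):
1. the ring clamp lies flat on the cork mat, released (x of ring_clamp in the frame of mat between -0.06 and 0.06 m and y of ring_clamp in the frame of mat between -0.085 and 0.085 m and height (world z) of ring_clamp below 0.01 m and angle between ring_clamp's own z axis and vertical below 0.15 rad and linear speed of ring_clamp below 0.02 m/s and contact force between the fingers and ring_clamp below 0.1 N), for 0.2 s.
2. the carriage's pointer is lined up with the index pointer (y of carriage_pointer in the frame of index_tip between -0.003 and 0.003 m and velocity of joint handwheel between -0.05 and 0.05 rad/s), for 0.2 s.
At the end, for the whole second after the job is handed in: The ring clamp lies flat, right way up and released on the cork mat (its centre within 60 mm of the mat's centre lengthwise and over the mat crosswise, resting on the cork), and the carriage's pointer is within 3 mm of the index pointer along the slide, wheel at rest (all of step 1 and all of step 2); the robot touches nothing.
It fails at once if the carriage runs into the ring clamp (contact force between carriage and ring_clamp above 1 N).
It fails at once if the robot pushes the carriage directly (contact force between any of the fingers, the arm and carriage above 4 N).
It fails at once if a bystander is moved more than 30 mm (distance of any of doming_block, flux_pot, torch, tweezers, jar, file, bowl from where it was at the start of the episode above 0.03 m).
It also fails if it takes over 72 s, if anything falls off the work surface, if the arm or the gripper's body presses on something with over 40 N, if the wrist force passes 120 N, or if a joint passes its speed limit or range.

ROBOT

A 7-joint arm with a two-finger parallel gripper is mounted at the origin on the work surface. World frame = base frame: x ahead of the robot, y to its left, z up, the work surface at z = 0. Lengths are in mm, angles in rad, forces in N, time in s.
With the tool pointing down it reaches from about 400 to 900 mm from the base axis. Payload 5.5 kg.
Tool frame: the origin (TCP) lies midway between the tips of the shut fingers; the grasp point (between the pads) lies 19 mm behind it; z points along the fingers, y is the line along which they close (so a half turn about z gives the same grasp; the last joint's range is limited). The gripper opens to 92 mm and grips with 3 to 60 N. Pads are 19 mm wide; open, the fingers measure 130 mm over their backs; the gripper's body (75 mm by 190 mm) begins 47 mm behind the grasp point.
Start: joints at [1.412, 0.501, -0.427, 1.55, 0.221, 1.138, -0.21], TCP at [266.144, -593.015, 226.729] pointing down, gripper open.
Joint ranges: [-2.88, 2.88], [-0.31, 2.03], [-1.54, 1.56], [0.2, 2.42], [-1.41, 4.55], [0.19, 2.02], [-2.57, 2.57]. Speed limits (rad/s): [2.57, 2.57, 3.14, 3.14, 3.14, 3.14, 3.14].

INTERFACE

Orientations are given as [roll, pitch, yaw] about the fixed x, y, z axes, in that order (R = Rz(yaw) Ry(pitch) Rx(roll)).
In Python, from bench import r gives the robot as it stands.
- The arm moves only by the tool move_arm, never from a script. Its argument "plan" is a list that holds one entry, the list of rows, each a list of 5 numbers: the shift along the tool's x, y, z in cm, then the turn about the tool's z in rad, then the opening, from 0 (shut) to 1 (fully open). In form: [[[x, y, z, turn, fingers], ...]]. A call has 1 to 12 rows; each row is the pose to reach, as a shift and turn from the pose commanded when the call began, along the tool's axes at that moment; what a row does not reach only later rows make up. A row lasts 1/12 s, in which the tool goes at most 41.7 mm and 7.16 degrees, less where a joint would pass 70% of its speed; a pose out of reach is approached as far as the arm can. A call with a gripper value outside its range is refused whole. The fingers move at their own pace and stop on an object; "newtons" is the grip in N (left out, the last holds). Time passes only in rows, so rows that repeat a pose let the fingers close. It gives the time, the measured TCP pose, the force, the opening and the grip force at its end, in the units of the state.
- r.get_obs(): the state, without advancing time (a new reading comes with each control period).
- r.grab_frame(name): name is "scene" or "top" or "wrist"; returns the picture (480x640x3 uint8, red, green, blue); there is no depth.
- r.camera_model(name): a dict with "mtx" (3x3 intrinsics, pixels), "world_from_camera" (4x4, takes a point from camera to world coordinates); the wrist camera has in their place "mount" (4x4, takes a point from camera to tool coordinates, whose origin is the TCP and whose axes are the flange's). Camera axes: x right, y down, z forward; pixel columns grow to the right and rows downward; lengths in mm; the calibration is good to about 2 mm. A picture is of the moment at which its call begins: read the wrist's pose just before it. camera_model takes no time and is no camera call.
- r.job_done(): hands the job in; it is judged then, once.
The state is a dict: "t": time; "joints": joint angles; "joint_velocities": joint speeds; "effort": joint torques, N m; "tcp_pos": TCP position; "tcp_rot": TCP orientation; "contact_force": force on the tool from outside, world axes, zero at the start; "moment": the same for the moment, N m; "finger_gap": finger opening in mm; "grasp_force": force on a finger pad.
Only numpy, scipy, OpenCV 4.12 (cv2) and the standard library are available. Lean on these libraries where they do the work, as an engineer would, in place of code of your own. Each camera call takes 0.05 s, during which the arm holds its last target. There are 200 camera calls.

## Working session

There is one attempt and no reset: what is moved stays moved. The work goes in short steps, Python scripts to look and compute and a tool call to move; the robot and the scene stay as the last step left them, time stands still between calls to the robot, and variables do not carry over. Pictures are saved under pics/ and viewed, at most 10 in all, crops included, and the job is handed in when it is done.

Besides the shell and the picture viewer there is one more tool, called after ">>>" as name(argument=value, ...) on one line, values as JSON. move_arm: Moves the arm, as the interface text tells. Its arguments: {"type":"object","properties":{"plan":{"type":"array"},"newtons":{"type":"number"}},"required":["plan"]}

```bash
ls; mkdir -p pics; python3 - <<'E'
from bench import r
import cv2,numpy as np
o=r.get_obs();print(o)
for n in("scene","top"):
    f=r.grab_frame(n);cv2.imwrite(f"pics/{n}0.png",f[:,:,::-1])
    m=r.camera_model(n);print(n,np.round(m["mtx"],1).tolist(),np.round(m["world_from_camera"],4).tolist())
m=r.camera_model("wrist");print(m)
E
```

```text
pics
{'t': 0.0, 'joints': array([ 1.4121896 ,  0.50185456, -0.42677075,  1.55144532,  0.22080436,
        1.1383056 , -0.210325  ]), 'joint_velocities': array([-7.01590017e-05, -1.40822517e-03,  7.03492170e-04, -7.64635157e-04,
       -1.74102214e-03, -8.93474259e-05, -3.38314709e-04]), 'effort': array([ 6.88403416e-04, -5.66595519e+01, -5.81606224e+00, -2.79116660e+01,
       -6.87266327e-02,  3.05878941e-02,  1.73119834e-04]), 'tcp_pos': array([ 265.77496257, -592.41070426,  225.67429225]), 'tcp_rot': array([-3.13963635e+00, -5.38114527e-05,  4.21819496e-01]), 'contact_force': array([-1.09656959,  0.09842153,  0.20426494]), 'moment': array([ 0.02124169, -0.0203443 , -0.02912472]), 'grasp_force': 0.0, 'finger_gap': 91.64342812774022}
scene [[463.1, 0.0, 323.6], [0.0, 463.1, 235.8], [0.0, 0.0, 1.0]] [[0.2831, 0.787, -0.5481, 1125.5361], [0.959, -0.2233, 0.1746, -222.7245], [0.015, -0.5751, -0.818, 966.34], [0.0, 0.0, 0.0, 1.0]]
top [[521.1, 0.0, 324.9], [0.0, 521.1, 243.3], [0.0, 0.0, 1.0]] [[-0.0104, -0.9933, 0.1154, 402.9642], [-0.9997, 0.0131, 0.0223, -32.7659], [-0.0237, -0.1152, -0.9931, 1282.2133], [0.0, 0.0, 0.0, 1.0]]
{'mtx': array([[376.09496192,   0.        , 314.45904943],
       [  0.        , 376.09496192, 239.5515599 ],
       [  0.        ,   0.        ,   1.        ]]), 'mount': array([[ 1.70139616e-04, -9.57924536e-01, -2.87020127e-01,
         7.81776684e+01],
       [ 9.99999975e-01,  2.04132196e-04, -8.85081721e-05,
         5.19051288e-01],
       [ 1.43374199e-04, -2.87020105e-01,  9.57924547e-01,
        -1.59015412e+02],
       [ 0.00000000e+00,  0.00000000e+00,  0.00000000e+00,
         1.00000000e+00]])}
```

View pics/scene0.png

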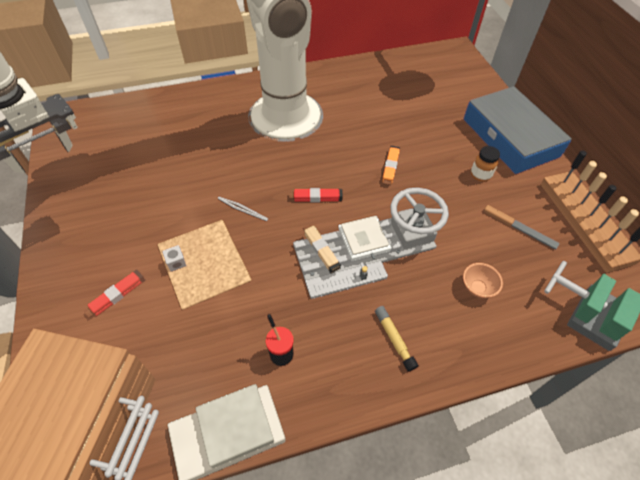

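View pics/top0.png

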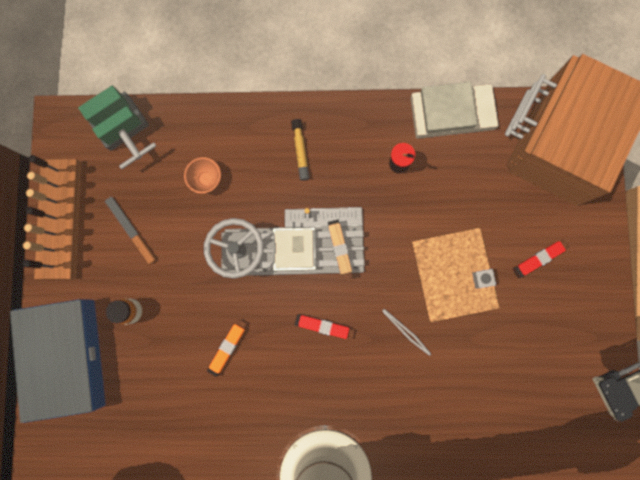

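Candidates for the ring clamp in the top view:
- tan bar across the ways at (341,247), scene (322,248)
- red bar at (324,327)
- red bar at (541,259)
- orange bar at (227,348)

The description says wooden and lying across the ways, so I pick the tan one. I'll check that in a close crop and measure it.

```bash
cat > h.py <<'E'
import numpy as np,cv2
from scipy.spatial.transform import Rotation as Ro
from bench import r
def cam(n,o=None):
    m=r.camera_model(n);K=m["mtx"]
    if n!="wrist": return K,m["world_from_camera"]
    T=np.eye(4);T[:3,:3]=Ro.from_euler('xyz',o["tcp_rot"]).as_matrix();T[:3,3]=o["tcp_pos"]
    return K,T@m["mount"]
def ray(c,px):
    K,T=c;d=T[:3,:3]@np.linalg.solve(K,[px[0],px[1],1]);return T[:3,3],d/np.linalg.norm(d)
def plane(c,px,z):
    p,d=ray(c,px);return p+d*(z-p[2])/d[2]
def tri(*cp):
    A=np.zeros((3,3));b=np.zeros(3);rs=[ray(c,p) for c,p in cp]
    for p,d in rs: M=np.eye(3)-np.outer(d,d);A+=M;b+=M@p
    x=np.linalg.solve(A,b);return x,max(np.linalg.norm((np.eye(3)-np.outer(d,d))@(x-p)) for p,d in rs)
def proj(c,X):
    K,T=c;q=K@(T[:3,:3].T@(np.asarray(X)-T[:3,3]));return q[:2]/q[2]
def grab(n,name=None):
    o=r.get_obs();f=r.grab_frame(n)
    if name: cv2.imwrite(f"pics/{name}.png",f[:,:,::-1])
    return o,f,cam(n,o)
E
python3 - <<'E'
import cv2,numpy as np
t=cv2.imread("pics/top0.png")[195:285,190:370];s=cv2.imread("pics/scene0.png")[180:305,285:455]
a=cv2.resize(t,None,fx=4,fy=4,interpolation=cv2.INTER_CUBIC);b=cv2.resize(s,None,fx=4,fy=4,interpolation=cv2.INTER_CUBIC)[:,:]
# stack into <=800x600
a=cv2.resize(t,(520,260),interpolation=cv2.INTER_CUBIC);b=cv2.resize(s,(460,338),interpolation=cv2.INTER_CUBIC)
o=np.zeros((600,520,3),np.uint8);o[:260]=a;o[262:600,:460]=b;cv2.imwrite("pics/crop0.png",o)
E
```

```text
(no output)
```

View pics/crop0.png

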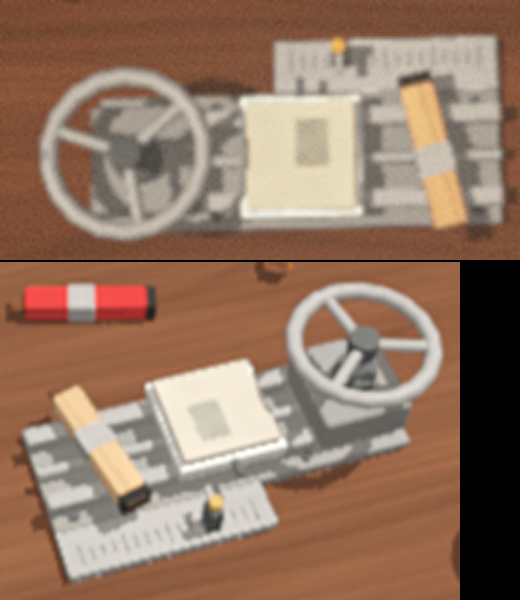

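The crop shows the tan bar with a steel band and a dark leather tip toward world +x: that is the ring clamp. The carriage, wheel and index clip with its brass screw at top (308,211) are clear. Next I measure the clamp, mat and wheel from both views.

```bash
cat > m.py <<'E'
from h import *
R={}
for n,roi,mroi in(("top",(325,215,362,280),(400,220,510,330)),("scene",(300,222,345,275),(150,215,255,310))):
    f=cv2.imread(f"pics/{n}0.png");c=cam(n);hsv=cv2.cvtColor(f,cv2.COLOR_BGR2HSV).astype(int);H,S,V=hsv[...,0],hsv[...,1],hsv[...,2]
    x0,y0,x1,y1=roi
    m=((H>8)&(H<25)&(S>70)&(S<190)&(V>150)).astype(np.uint8);k=np.zeros_like(m);k[y0:y1,x0:x1]=m[y0:y1,x0:x1]
    N,L,st,ce=cv2.connectedComponentsWithStats(k);ids=[i for i in range(1,N) if st[i,4]>25]
    print(n,"wood",[(st[i,4],ce[i].round(1).tolist()) for i in ids])
    pts=np.argwhere(k>0)[:,::-1].astype(np.float32)
    print(" rect",cv2.minAreaRect(pts)); 
    x0,y0,x1,y1=mroi;m2=((H>8)&(H<25)&(S>90)&(V>120));
    k2=np.zeros_like(m);k2[y0:y1,x0:x1]=m2[y0:y1,x0:x1]
    k2=cv2.morphologyEx(k2,cv2.MORPH_OPEN,np.ones((3,3)))
    cn=max(cv2.findContours(k2,0,2)[0],key=cv2.contourArea);h=cv2.convexHull(cn)
    q=cv2.approxPolyDP(h,6,True)[:,0]; W=[plane(c,p,6)[:2].round(0).tolist() for p in q];print(" mat",q.tolist(),W)
    hr=cv2.minAreaRect(np.array([plane(c,p[0],6)[:2] for p in h],np.float32));print(" matrect",hr)
E
python3 m.py
```

```text
top wood [(np.int32(273), [336.2, 234.1]), (np.int32(234), [343.8, 263.8])]
 rect ((339.82354736328125, 248.29412841796875), (50.9324836730957, 12.611851692199707), 75.96376037597656)
 mat [[509, 220], [509, 317], [465, 329], [404, 325], [400, 220]] [[603.0, -457.0], [367.0, -445.0], [339.0, -339.0], [350.0, -193.0], [607.0, -190.0]]
 matrect ((471.893310546875, -320.3899841308594), (270.2072448730469, 265.9236145019531), 89.18423461914062)
scene wood [(np.int32(387), [316.8, 229.4]), (np.int32(241), [327.1, 256.5])]
 rect ((322.0, 244.5), (45.0, 44.0), 90.0)
 mat [[254, 217], [254, 309], [150, 309], [150, 215]] [[375.0, -175.0], [634.0, -228.0], [569.0, -454.0], [295.0, -433.0]]
 matrect ((464.62939453125, -330.5494384765625), (268.90887451171875, 290.9096374511719), 78.48856353759766)
```

```bash
cat > m2.py <<'E'
from h import *
C={}
B={}
for n,roi,mp,wp in(("top",(325,215,362,280),(445,270),(338,232)),("scene",(300,222,345,275),(210,250),(314,240))):
    f=cv2.imread(f"pics/{n}0.png");c=cam(n);C[n]=c;hsv=cv2.cvtColor(f,cv2.COLOR_BGR2HSV).astype(int);H,S,V=hsv[...,0],hsv[...,1],hsv[...,2]
    print(n,"mat",hsv[mp[1],mp[0]],"table",hsv[300,390] if n=="top" else hsv[320,200],"wood",hsv[wp[1],wp[0]])
    k2=((V>165)&(S>80)&(H>6)&(H<25)).astype(np.uint8)
    k2=cv2.morphologyEx(cv2.morphologyEx(k2,cv2.MORPH_CLOSE,np.ones((5,5))),cv2.MORPH_OPEN,np.ones((5,5)))
    L=cv2.connectedComponents(k2)[1];k=(L==L[mp[1],mp[0]]).astype(np.uint8)
    h=cv2.convexHull(max(cv2.findContours(k,0,2)[0],key=cv2.contourArea))
    print(" matrect",cv2.minAreaRect(np.array([plane(c,p[0],6)[:2] for p in h],np.float32)))
    B[n]=cv2.approxPolyDP(h,5,True)[:,0];print(" q",B[n].tolist())
    # clamp: wood only
    x0,y0,x1,y1=roi;g=f[y0:y1,x0:x1];k=((S>60)&(V>170)&(H>8)&(H<25)).astype(np.uint8)[y0:y1,x0:x1]
    N,L,st,ce=cv2.connectedComponentsWithStats(k);print([(st[i].tolist(),(ce[i]+[x0,y0]).round(1).tolist()) for i in range(1,N) if st[i,4]>20])
    # band row profile : S along wood axis
# wheel: gray ring ellipse
for n,(x0,y0,x1,y1) in(("top",(200,215,268,282)),("scene",(385,185,455,240))):
    f=cv2.imread(f"pics/{n}0.png");hsv=cv2.cvtColor(f,cv2.COLOR_BGR2HSV);k=np.zeros(f.shape[:2],np.uint8)
    k[y0:y1,x0:x1]=(((hsv[...,1]<70)&(hsv[...,2]>125))*255)[y0:y1,x0:x1]
    h=cv2.convexHull(np.vstack([q for q in cv2.findContours(k,0,1)[0] if len(q)>8]));e=cv2.fitEllipse(h);print(n,"ell",e,cv2.boundingRect(h));B[n+"w"]=e[0]
print("wheel",tri((C["top"],B["topw"]),(C["scene"],B["scenew"])), plane(C["top"],B["topw"],100))
E
python3 m2.py
```

```text
top mat [ 14 137 214] table [ 12 148 126] wood [ 16 114 228]
 matrect ((471.40234375, -319.8577880859375), (201.97412109375, 171.63760375976562), 11.014595985412598)
 q [[479, 228], [497, 308], [430, 320], [413, 241]]
[([3, 8, 17, 24, 270], [336.0, 234.4]), ([11, 39, 16, 20, 230], [343.4, 263.5])]
scene mat [ 15 104 233] table [ 11 137 153] wood [ 17  85 241]
 matrect ((499.4169006347656, -318.45135498046875), (259.4639587402344, 178.1194305419922), 10.839187622070312)
 q [[223, 221], [249, 274], [235, 309], [180, 308], [158, 243]]
[([5, 3, 17, 18, 179], [312.6, 233.3]), ([18, 24, 20, 20, 222], [327.7, 255.8])]
top ell ((238.5610809326172, 247.91127014160156), (60.05213165283203, 72.6895523071289), 89.6289291381836) (204, 218, 64, 60)
scene ell ((414.1650390625, 215.30442810058594), (54.32481002807617, 68.50202941894531), 68.80534362792969) (385, 187, 64, 53)
wheel (array([534.1346731, 194.8063969,  81.3352612]), np.float64(0.48789648403465147)) [532.26673496 191.73008413 100.        ]
```

```bash
python3 - <<'E'
from h import *
t,s=cam("top"),cam("scene")
print("mat corner+x+y",tri((t,(413,241)),(s,(249,274))),"  +x-y",tri((t,(479,228)),(s,(180,308))))
print("clamp band",tri((t,(340,250.3)),(s,(320.1,244.5))), plane(t,(340,250.3),52))
a,b=plane(t,(336,234.4),52),plane(t,(343.4,263.5),52);print("dir",np.arctan2(*(a-b)[1::-1]),a,b)
tcp=r.get_obs();print(tcp["tcp_pos"],tcp["tcp_rot"])
E
```

```text
mat corner+x+y (array([ 551.65265894, -219.50122411,   24.07514799]), np.float64(1.436939593484125))   +x-y (array([ 584.23734205, -386.64125491,    3.04613623]), np.float64(2.509304455935673))
clamp band (array([529.48793986, -40.99931237,  43.8350762 ]), np.float64(0.13671261963149237)) [528.68963476 -40.81401633  52.        ]
dir 0.23399306420947086 [566.85658335 -31.81890686  52.        ] [497.21623941 -48.41833069  52.        ]
[ 265.8096563  -592.46884772  225.78100662] [-3.13982467e+00 -6.47166868e-05  4.21819585e-01]
```

>>> move_arm(plan=[[[4,-3.4,0,0.03,1],[8,-6.8,0,0.06,1],[12,-10.2,0,0.09,1],[15.8,-13.4,0,0.12,1],[19.6,-16.6,0,0.15,1],[23.4,-19.8,0,0.188,1],[27.2,-23,0,0.188,1],[31,-26.3,0,0.188,1],[34.8,-29.5,0,0.188,1],[38.6,-32.7,0,0.188,1],[42.4,-36,0,0.188,1],[46.5,-39.5,0,0.188,1]]])

```text
t: 1.1
tcp_pos: [481.7, -139.9, 226.7]
tcp_rot: [3.141, 0.0, 0.234]
contact_force: [0.4, 0.8, 0.1]
finger_gap: 91.6
grasp_force: 0.0
```

>>> move_arm(plan=[[[0,0,0,0,0.6],[0,0,0,0,0.6],[0,0,0,0,0.6]]])

```text
t: 1.35
tcp_pos: [481.1, -142.1, 226.4]
tcp_rot: [3.142, 0.001, 0.234]
contact_force: [0.6, 0.3, -0.7]
finger_gap: 76.0
grasp_force: 0.0
```

```bash
python3 - <<'E'
from h import *
o,f,c=grab("wrist","w1");print(o["t"],o["tcp_pos"],o["tcp_rot"],o["finger_gap"])
E
```

```text
1.35 [ 481.08619477 -142.08327934  226.36791626] [3.14156161e+00 1.03981573e-03 2.34440643e-01] 75.99345733414273
```

View pics/w1.png

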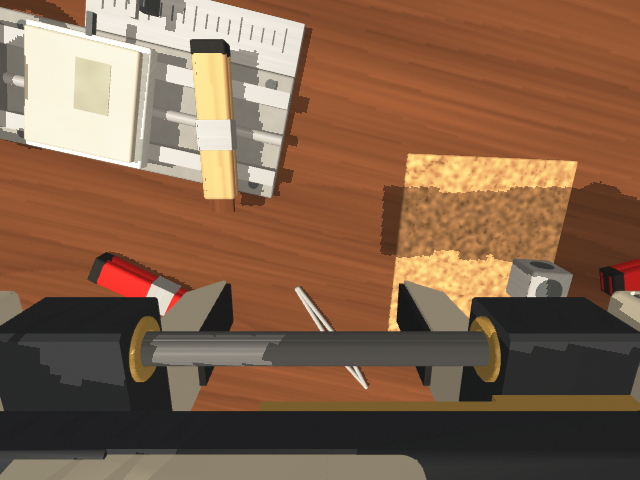

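The wrist view shows the clamp with its band at (217,135), the mat at (480,230), the carriage at (80,90) and its pointer near (92,22). I'll move over the clamp and take a second wrist view.

>>> move_arm(plan=[[[2.3,-2.9,0,0,0.6],[4.7,-5.8,0,0,0.6],[7,-8.7,0,0,0.6],[7,-8.7,0,0,0.6],[7,-8.7,0,0,0.6]]])

```text
t: 1.82
tcp_pos: [529.7, -40.2, 226.6]
tcp_rot: [-3.141, -0.0, 0.236]
contact_force: [-0.6, -1.0, -0.2]
finger_gap: 54.8
grasp_force: 0.0
```

```bash
cat > cl.py <<'E'
from h import *
def clamp(f,dbg=0,roi=None):
    hsv=cv2.cvtColor(f,cv2.COLOR_RGB2HSV).astype(int);H,S,V=hsv[...,0],hsv[...,1],hsv[...,2]
    k=((H>12)&(H<26)&(S>70)&(S<200)&(V>185)).astype(np.uint8);k[290:]=0
    if roi: x0,y0,x1,y1=roi;q=np.zeros_like(k);q[y0:y1,x0:x1]=k[y0:y1,x0:x1];k=q
    k=cv2.morphologyEx(k,cv2.MORPH_OPEN,np.ones((5,5)))
    out=[]
    for q in cv2.findContours(k,0,1)[0]:
        if cv2.contourArea(q)>600: out.append(q)
    return out
E
python3 - <<'E'
from cl import *
o,f,c=grab("wrist","w2");print(o["t"],o["tcp_pos"],o["tcp_rot"],o["finger_gap"])
for q in clamp(f): print(cv2.contourArea(q),cv2.minAreaRect(q))
print('w1')
for q in clamp(cv2.imread("pics/w1.png")[:,:,::-1].copy(),roi=(180,30,250,210)): print(cv2.contourArea(q),cv2.minAreaRect(q))
E
```

```text
1.8167 [529.7210943  -40.18988664 226.57108912] [-3.14089850e+00 -1.61888581e-05  2.35707292e-01] 54.84896237650257
1901.5 ((514.0, 272.0), (34.0, 76.0), 90.0)
1180.5 ((316.5, 251.0), (42.0, 29.0), 90.0)
1749.0 ((316.5, 173.0), (58.0, 31.0), 90.0)
w1
1407.0 ((216.5, 174.0), (49.84025573730469, 30.939634323120117), 86.42366790771484)
2096.0 ((209.87802124023438, 86.00746154785156), (67.83216857910156, 33.366092681884766), 86.49646759033203)
```

View pics/w2.png

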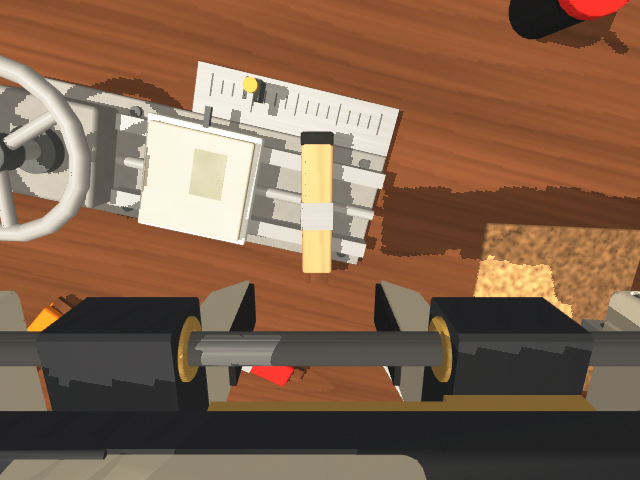

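The w2 view has the clamp upright in the image with its band at (316,216) and no yaw error. The carriage pointer tip is near (208,107) and the index clip near (258,92). I'll triangulate the band and the wood ends.

```bash
python3 - <<'E'
from h import *
c1=cam("wrist",dict(tcp_pos=np.array([481.09,-142.08,226.37]),tcp_rot=np.array([3.14156,.00104,.23444])))
o2=dict(tcp_pos=np.array([529.72,-40.19,226.57]),tcp_rot=np.array([-3.1409,0,.235707]))
c2=cam("wrist",o2)
for n,a,b in(("band",(214.5,134.5),(316.5,216)),("tail",(219.5,199),(316.5,272)),("woodtop",(208,52),(316.5,144))):print(n,tri((c1,a),(c2,b)),plane(c2,b,52))
s,co=np.sin(.2357),np.cos(.2357)
B=tri((c1,(214.5,134.5)),(c2,(316.5,216)))[0];d=B-o2["tcp_pos"];print("tool shift",d[0]*co+d[1]*s,d[0]*s-d[1]*co)
E
```

```text
band (array([530.83212872, -42.30456934,  50.68586403]), np.float64(0.3006919862743717)) [530.84939307 -42.10140117  52.        ]
tail (array([476.32539628, -55.23902414,  48.3699674 ]), np.float64(0.12026218035576126)) [477.83677514 -54.93052421  52.        ]
woodtop (array([592.94330422, -27.36256181,  51.94585415]), np.float64(0.43991571134767576)) [592.54938678 -27.16992181  52.        ]
tool shift 0.5875775701536128 2.3158122519414484
```

>>> move_arm(plan=[[[0.1,0.2,4,0,0.5],[0.1,0.2,8,0,0.5],[0.1,0.2,12,0,0.5],[0.1,0.2,15,0,0.5],[0.1,0.2,17,0,0.5],[0.1,0.2,18.5,0,0.5],[0.1,0.2,19.3,0,0.5],[0.1,0.2,19.8,0,0.5],[0.1,0.2,19.8,0,0.5]]])

```text
t: 2.62
tcp_pos: [530.2, -44.4, 28.1]
tcp_rot: [3.141, 0.001, 0.231]
contact_force: [-1.1, 0.3, 0.3]
finger_gap: 46.2
grasp_force: 0.0
```

>>> move_arm(plan=[[[0,0,0,0,0],[0,0,0,0,0],[0,0,0,0,0],[0,0,0,0,0],[0,0,0,0,0],[0,0,0,0,0]]], newtons=25)

```text
t: 3.12
tcp_pos: [531.8, -42.7, 29.8]
tcp_rot: [3.141, -0.002, 0.234]
contact_force: [-1.4, -0.8, 7.2]
finger_gap: 27.7
grasp_force: 25.0
```

>>> move_arm(plan=[[[0,0,-1,0,0],[0,0,-2.5,0,0],[0,0,-5,0,0],[0,0,-8,0,0],[-0.5,1.5,-10,0,0],[-2,4,-10,0.02,0],[-4,7.4,-10,0.04,0],[-6,11.2,-10,0.04,0],[-8,14.9,-10,0.04,0],[-10,18.7,-10,0.04,0],[-11.5,21.5,-10,0.04,0],[-12,22.5,-10,0.04,0]]])

```text
t: 4.12
tcp_pos: [463.0, -296.6, 129.0]
tcp_rot: [3.139, 0.002, 0.186]
contact_force: [0.2, -0.9, -1.7]
finger_gap: 27.5
grasp_force: 25.0
```

```bash
python3 - <<'E'
from h import *
o,f,c=grab("top","t2");print(o["t"],o["tcp_pos"],o["tcp_rot"],o["finger_gap"],o["grasp_force"])
o,g,c2=grab("scene")
out=np.zeros((560,800,3),np.uint8)
out[:,:400]=cv2.resize(f[200:340,380:480],(400,560));out[:,400:]=cv2.resize(g[180:320,140:240],(400,560))
cv2.imwrite("pics/p3.png",out[:,:,::-1])
E
```

```text
4.1167 [ 463.02256289 -296.61453427  128.95950957] [3.13870069e+00 2.20144224e-03 1.85549743e-01] 27.4771084763627 24.99832570552826
```

View pics/p3.png

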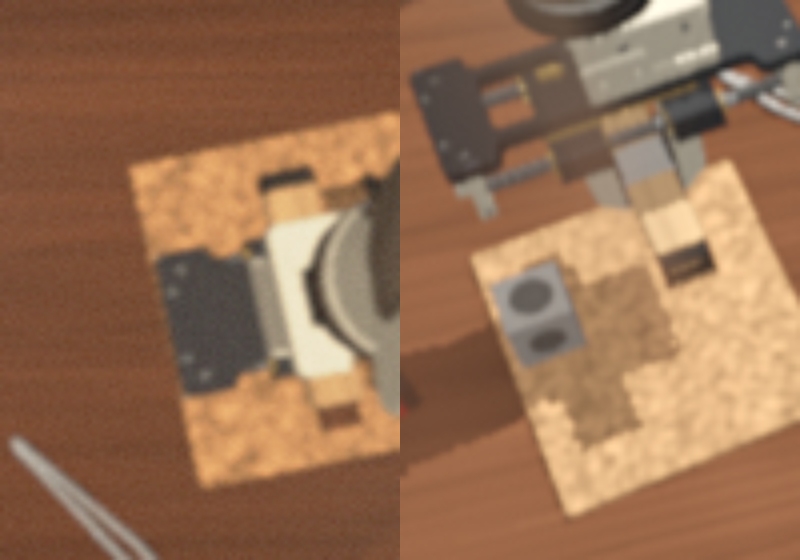

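The clamp is held level, aligned and over the mat, clear of the doming block. Lowering now.

>>> move_arm(plan=[[[0,0,3.5,0,0],[0,-0.2,7,0,0],[0,-0.2,9.5,0,0],[0,-0.2,11,0,0],[0,-0.2,11.8,0,0],[0,-0.2,12.1,0,0],[0,-0.2,12.1,0,0],[0,-0.2,12.1,0,0]]])

```text
t: 4.88
tcp_pos: [467.1, -287.0, 8.8]
tcp_rot: [3.141, -0.001, 0.195]
contact_force: [0.9, -0.5, -1.1]
finger_gap: 27.8
grasp_force: 25.0
```

>>> move_arm(plan=[[[0,0,0.2,0,0],[0,0,0.2,0,0],[0,0,0.2,0,0.4],[0,0,0.2,0,0.5],[0,0,0.2,0,0.5],[0,0,0.2,0,0.5],[0,0,-0.5,0,0.5],[0,0,-2,0,0.5],[0,0,-5,0,0.5],[0,0,-9,0,0.5],[0,0,-13,0,0.5],[0,0,-17,0,0.5]]])

```text
t: 5.88
tcp_pos: [465.4, -286.4, 179.5]
tcp_rot: [-3.14, 0.001, 0.195]
contact_force: [-0.0, -0.7, 0.2]
finger_gap: 46.0
grasp_force: 0.0
```

```bash
cat > t3.py <<'E'
from h import *
o,f,c=grab("top","t3")
hsv=cv2.cvtColor(f,cv2.COLOR_RGB2HSV).astype(int)
E
python3 - <<'E'
from h import *
o,f,c=grab("wrist","w4");print(o["t"],o["tcp_pos"],o["tcp_rot"],o["finger_gap"],o["grasp_force"])
E
```

```text
5.8833 [ 465.35724911 -286.42645809  179.51638948] [-3.14020160e+00  5.71648576e-04  1.94616765e-01] 46.032903923649876 0.0
```

View pics/w4.png

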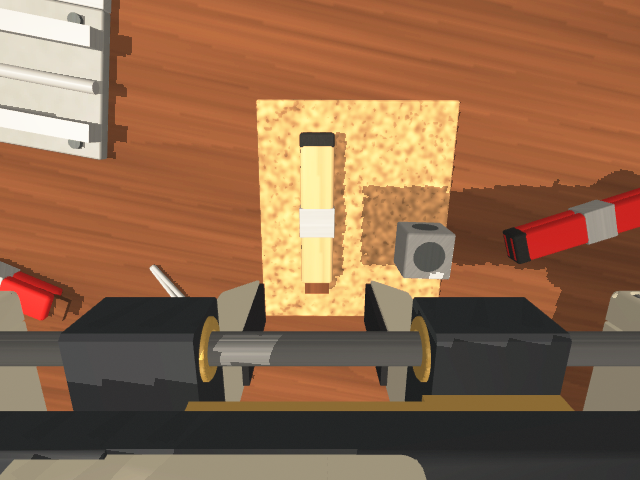

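The clamp is flat on the cork, band at (317,222), and the block is untouched. Next I move up over the slide and wheel to measure the pointers.

>>> move_arm(plan=[[[0.7,-3.2,-2,0,0.6],[1.4,-6.4,-4,0,0.6],[2.1,-9.6,-6,0,0.6],[2.8,-13,-8,0,0.6],[3.5,-16.4,-10,0,0.6],[4.2,-20,-12,0,0.6],[5,-23.8,-12,0,0.6],[5.8,-27.5,-12,0,0.6],[6.5,-31,-12,0,0.6],[7.2,-34.5,-12,0,0.6],[8,-37.8,-12,0,0.6],[8,-37.8,-12,0,0.6]]])

```text
t: 6.93
tcp_pos: [470.3, 107.3, 298.7]
tcp_rot: [-3.138, -0.002, 0.205]
contact_force: [0.2, 0.2, 0.3]
finger_gap: 55.2
grasp_force: 0.0
```

>>> move_arm(plan=[[[0,0,0,0,0.6],[0,0,0,0,0.6],[0,0,0,0,0.6]]])

```text
t: 7.18
tcp_pos: [471.5, 97.4, 297.5]
tcp_rot: [3.141, 0.001, 0.192]
contact_force: [0.0, 0.4, -1.5]
finger_gap: 55.2
grasp_force: 0.0
```

```bash
python3 - <<'E'
from h import *
o,f,c=grab("wrist","w5");print(o["t"],o["tcp_pos"].tolist(),o["tcp_rot"].tolist(),o["finger_gap"],o["grasp_force"])
E
```

```text
7.1833 [471.5174004277947, 97.43100936191713, 297.539188383124] [3.140860334396935, 0.0007125296045535912, 0.19180172400673134] 55.19158855111028 0.0
```

View pics/w5.png

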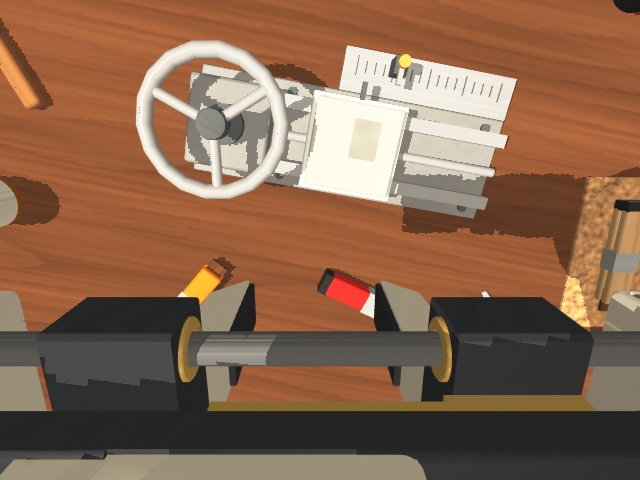

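w5 shows the wheel ring centred near (212,120) with spokes toward about (152,92), (265,90) and (217,185). The carriage pointer is near (365,88) and the index clip near (398,68). I'll take a closer second view of the pointers.

```bash
cat > w.py <<'E'
from h import *
W5=dict(tcp_pos=np.array([471.517,97.431,297.539]),tcp_rot=np.array([3.14086,.000713,.1918]))
def ring(f,roi):
    x0,y0,x1,y1=roi;hsv=cv2.cvtColor(f,cv2.COLOR_BGR2HSV)
    k=np.zeros(f.shape[:2],np.uint8);k[y0:y1,x0:x1]=(((hsv[...,1]<45)&(hsv[...,2]>190))*255)[y0:y1,x0:x1]
    k=cv2.morphologyEx(k,cv2.MORPH_CLOSE,np.ones((3,3)))
    L=cv2.connectedComponentsWithStats(k);
    return k
E
python3 - <<'E'
from w import *
c=cam("wrist",W5);print("ptr",plane(c,(365,83),47),"idx",plane(c,(394,78),47))
f=cv2.imread("pics/w5.png")
# left/top/bottom extremes of the rim from bright mask
hsv=cv2.cvtColor(f,cv2.COLOR_BGR2HSV);k=((hsv[...,1]<60)&(hsv[...,2]>120)).astype(np.uint8)
# outer boundary: radial search from approx centre
P=[]
for a in np.linspace(0,2*np.pi,240,endpoint=False):
    d=np.array([np.cos(a),np.sin(a)])
    v=[k[tuple((np.array([212,120])+d*q).round().astype(int)[::-1])] for q in np.arange(55,95)]
    n=[i for i in range(10,39) if v[i] and not v[i+1:i+4].count(1)>0]
    if n and 70<=55+n[0]<=88: P.append(np.array([212,120])+d*(55+n[0]))
P=np.array(P,np.float32);e=cv2.fitEllipse(P);print(len(P),e)
X=plane(c,e[0],100);print("wheel c",X)
Q=np.array([plane(c,p,100) for p in P]);print("rad",np.percentile(np.linalg.norm(Q[:,:2]-X[:2],axis=1),[10,50,90]))
# carriage board
b=((hsv[...,2]>225)&(hsv[...,1]<60)).astype(np.uint8);b[:,:300]=0;b[:,412:]=0;b[:85]=0;b[206:]=0
b=cv2.morphologyEx(b,cv2.MORPH_OPEN,np.ones((5,5)))
cn=max(cv2.findContours(b,0,1)[0],key=cv2.contourArea)
print("board",cv2.minAreaRect(np.array([plane(c,p,56)[:2] for p in cn[:,0]],np.float32)))
E
```

```text
ptr [599.71015664  69.75138272  47.        ] idx [609.83842481  42.14869779  47.        ]
197 ((213.6299285888672, 119.3355484008789), (150.20700073242188, 162.97120666503906), 136.25741577148438)
wheel c [537.33278107 202.44014605 100.        ]
rad [64.04494277 69.55606984 72.13172112]
board ((535.6121215820312, 70.26297760009766), (97.33988189697266, 95.6370849609375), 0.8366274237632751)
```

>>> move_arm(plan=[[[1.5,1.6,2.7,0,0.6],[3,3.2,5.4,0,0.6],[4.5,4.8,8,0,0.6],[6,6.4,10.8,0,0.6],[6.2,7,13.5,0,0.6],[6.2,7,13.5,0,0.6],[6.2,7,13.5,0,0.6],[6.2,7,13.5,0,0.6]]])

```text
t: 7.9
tcp_pos: [546.1, 42.7, 164.0]
tcp_rot: [-3.141, -0.001, 0.194]
contact_force: [-0.7, 0.4, 0.3]
finger_gap: 55.1
grasp_force: 0.0
```

```bash
python3 - <<'E'
from h import *
o,f,c=grab("wrist","w6");print(o["t"],o["tcp_pos"].tolist(),o["tcp_rot"].tolist())
p=proj(c,(600,20,47));print(p)
x,y=np.clip(p.astype(int),[70,55],[570,400]);x=max(70,x)
g=cv2.imread("pics/w5.png")[45:125,330:450];a=cv2.resize(g,(600,400),interpolation=cv2.INTER_NEAREST)
b=cv2.resize(f[max(0,y-65):y+55,x-80:x+80,::-1],(533,400),interpolation=cv2.INTER_CUBIC)
print("crop2 origin",x-80,max(0,y-65))
out=np.zeros((600,800,3),np.uint8);out[:300,:450]=cv2.resize(a,(450,300),interpolation=cv2.INTER_CUBIC)
h2=f[max(0,y-65):y+55,x-80:x+80,::-1];out[300:,400:]=cv2.resize(h2,(400,300),interpolation=cv2.INTER_CUBIC)
out[300:,:400]=cv2.resize(f[:,:,::-1],(400,300))
cv2.imwrite("pics/p6.png",out)
E
```

```text
7.9 [546.1316167140562, 42.66338397525998, 163.99740882703531] [-3.141167776316532, -0.000951475679620728, 0.19373273420796555]
[358.96156635 169.85473977]
crop2 origin 278 104
```

View pics/p6.png

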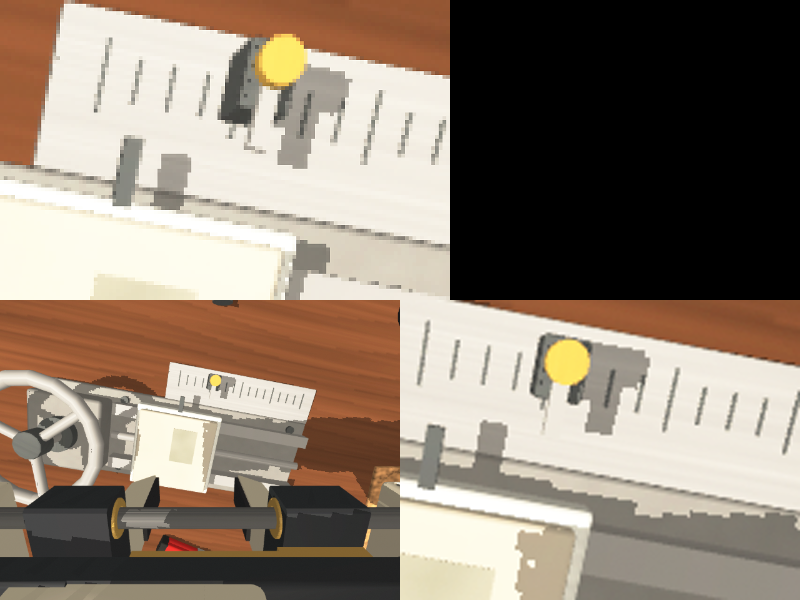

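p6 shows both pointers. The carriage pointer tip is at about crop (132,138), or w5 (365,82). The pale index pointer hangs below the clip at about w5 (397,84) and w6 (337,157). Contrast there is low, so I'll read the pixel values.

```bash
python3 - <<'E'
import cv2,numpy as np
f=cv2.imread("pics/w6.png");g=cv2.cvtColor(f,cv2.COLOR_BGR2GRAY)
print("w6 cols 328..366");
for y in range(134,160): print(y,' '.join('%3d'%v for v in g[y,328:366]))
f=cv2.imread("pics/w5.png");g=cv2.cvtColor(f,cv2.COLOR_BGR2GRAY)
print("w5 cols 386..414")
for y in range(70,92): print(y,' '.join('%3d'%v for v in g[y,386:414]))
E
```

```text
w6 cols 328..366
134 237 237 236  78  76 128 133 129 129 145 223 223 223 222 221 222 223 223 223 223 223 223 222 195 138 150 150 150 150 149 149 149 149 147  76 101 149 149
135 236 235 198  76  80 123 129 127 128 131 173 223 223 222 222 223 224 223 224 223 223 223 220 124 126 151 152 152 150 150 151 149 148 123  83 115 147 148
136 236 235 202  76  94 122  84 129 130 131 128 196 211 222 222 222 223 224 223 222 221 167  97  84 146 148 148 150 150 151 151 151 151 132  84 133 149 149
137 235 232 123  77 103 127  83 132 131 133 144 234 235 233 225 223 223 223 223 169 165  85  79  97 151 150 150 148 148 148 148 148 148 109  85 134 152 152
138 235 233 117  78 119 132 130 133 134 136 169 236 236 235 235 235 235 234  98  85  85  82 123  96 151 151 152 153 152 151 151 149 148  99  99 147 149 150
139 236 233  78  75 127 135 134 135 133 134 171 236 236 236 236 236 235 204  78  80  81  83 122 130 148 148 148 149 149 149 151 152 150  76 102 151 151 149
140 236 233  75  79 128 134 133 133 133 139 219 236 236 236 236 236 235 203  81  81  81  83 115 123 147 146 147 147 148 147 148 147 124  82 117 151
[... 4819 characters left out ...]
54 159 237
86 240 240 240 241 241 241 239 239 239 239 239 238 238 236 236 237 237 237 154 155 154 153 154 155 155 160 237 239
87 241 240 239 240 239 239 239 241 241 241 240 240 240 240 239 239 238 237 155 154 154 154 153 154 154 161 239 238
88 242 242 241 241 241 241 241 241 239 239 239 239 240 240 241 241 240 239 158 156 157 156 155 154 155 159 237 238
89 239 240 241 242 243 243 243 242 242 241 241 240 240 240 239 239 240 240 238 239 239 237 158 156 156 162 239 239
90 240 239 238 238 238 239 241 241 242 243 243 242 242 242 242 241 240 240 240 239 239 240 239 238 239 239 241 240
91 240 241 240 241 241 239 239 238 238 238 239 240 241 242 243 243 242 243 241 242 241 241 240 240 239 239 240 240
```

```bash
python3 - <<'E'
import cv2,numpy as np
for n,r0,r1,c0,c1 in(("w6",150,164,282,302),("w5",78,92,356,374)):
    g=cv2.cvtColor(cv2.imread(f"pics/{n}.png"),cv2.COLOR_BGR2GRAY);print(n,c0)
    for y in range(r0,r1): print(y,' '.join('%3d'%v for v in g[y,c0:c1]))
E
```

```text
w6 282
150 238 239 237 237 236 236 235 234 236 236 237 238 238 239 239 239 239 237 238 236
151 238 238 238 238 239 239 238 237 237 236 236 236 234 235 236 237 237 238 238 239
152 237 236 237 237 237 237 238 238 238 239 239 238 237 237 237 236 236 235 235 235
153 234 235 235 236 236 237 236 205 208 237 238 238 239 238 238 239 239 238 238 236
154 234 234 234 235 235 234 216 120 103  99 134 124 205 207 237 238 238 238 238 238
155 235 234 234 234 234 234 214 131 130 130 132 130 120 110 206 236 236 236 237 236
156 234 234 234 235 234 233 189 133 132 132 132 132 131 123 234 235 235 235 235 235
157 234 234 233 234 234 233 161 133 133 132 132 133 133 147 234 234 234 234 234 234
158 234 234 234 234 234 233 160 132 132 133 132 132 132 132 234 234 234 234 234 234
159 229 232 235 236 234 232 134 133 133 133 132 133 134 174 235 235 234 234 234 234
160 122 140 171 216 228 224 132 133 132 132 133 132 136 199 235 235 235 235 235 236
161 167 161 156 149 138 127 132 133 133 133 133 132 119 201 236 234 234 234 235 235
162 193 188 180 174 169 156 131 132 132 132 131 132 116 173 218 229 226 231 235 236
1
[... 439 characters left out ...]
6 202 239 240 240 239 239
83 240 241 241 242 242 241 212 122 137 136 137 142 223 239 240 239 239 240
84 241 240 239 239 240 239 171 137 137 137 137 145 240 239 240 240 240 239
85 242 242 242 242 241 239 140 137 137 137 137 171 242 242 242 242 241 241
86 240 240 240 241 241 240  97 137 137 137 138 172 240 238 239 240 239 167
87 238 239 239 240 239 212 121 136 136 137 139 201 242 242 241 240 238 156
88 238 238 238 238 237 208 122 136 136 136 141 224 240 240 241 241 240 161
89 238 238 238 238 237 166 136 136 136 136 144 239 239 240 240 240 239 158
90 238 238 238 238 237 138 136 136 136 137 169 238 238 238 239 238 164 157
91 240 238 238 238 236  96 135 135 135 136 170 238 238 238 238 237 155 156
```

```bash
cat > meas.py <<'E'
from w import *
from scipy.optimize import least_squares
W6=dict(tcp_pos=np.array([546.1316,42.6634,163.9974]),tcp_rot=np.array([-3.1411678,-.00095,.193733]))
a,b=cam("wrist",W5),cam("wrist",W6)
p=tri((a,(365.2,81.3)),(b,(292,153.8)));i=tri((a,(398.3,84.3)),(b,(339,157.7)));s=tri((a,(405.2,61)),(b,(344.8,128.8)))
print("ptr",p,"idx",i,"screw",s);print(plane(b,(292,153.8),49),plane(b,(339,157.7),49))
def wheel(f,c,g,z=100,lo=60,hi=76,name=""):
    # bright rim: outer & inner silhouettes as circles r=69 and r=55 in plane z; use gradient edges
    e=cv2.Canny(cv2.cvtColor(f,cv2.COLOR_BGR2GRAY),60,150)
    P=np.argwhere(e>0)[:,::-1];Q=np.array([plane(c,q,z)[:2] for q in P if True])
    def res(x,Q):
        d=np.linalg.norm(Q-x,axis=1);return np.minimum(abs(d-69),abs(d-55))
    x=np.array(g,float)
    for w in (15,8,5,4):
        d=np.linalg.norm(Q-x,axis=1);m=(np.minimum(abs(d-69),abs(d-55))<w)
        x=least_squares(lambda v:res(v,Q[m]),x,loss="soft_l1",f_scale=1.).x
    d=np.linalg.norm(Q-x,axis=1);print(name,"wheel",x.round(2),"n",m.sum(),"inl",(res(x,Q)<2).sum());return x
x=wheel(cv2.imread("pics/w5.png"),a,(536,197),name="w5")
y=wheel(cv2.imread("pics/top0.png"),cam("top"),(536,197),name="top")
z=wheel(cv2.imread("pics/w6.png"),b,(536,197),name="w6")
# spokes: sample mid radius brightness on w5
E
python3 meas.py
```

```text
ptr (array([601.63164177,  69.74403944,  44.76266684]), np.float64(0.07079553789433225)) idx (array([605.43828382,  35.76538502,  43.51343447]), np.float64(0.009927075618467302)) screw (array([625.77688032,  36.6828453 ,  54.54636423]), np.float64(0.1594611853064791))
[601.99591666  69.6111766   49.        ] [605.78514361  36.19671785  49.        ]
w5 wheel [533.23 204.06] n 1276 inl 1081
top wheel [533.1  204.57] n 412 inl 250
w6 wheel [531.46 192.71] n 949 inl 539
```

Pointers are 33.8 mm apart along the slide, so about 2.82 rad. The wheel centre is (533.2, 204.1) and slide yaw is about 0.016 rad. Everything agrees with the text: the pointer's 66 mm offset gives x = 535.7, and the carriage sits at y = 15.7. Next I check joint room and the spoke angles.

```bash
python3 - <<'E'
from w import *
o=r.get_obs();print(o["joints"].round(3),o["tcp_pos"].round(1),o["tcp_rot"].round(3))
f=cv2.cvtColor(cv2.imread("pics/w5.png"),cv2.COLOR_BGR2GRAY).astype(float);c=cam("wrist",W5)
X=np.array([533.2,204.1]);A=np.radians(np.arange(-180,180,2))
v=np.array([[f[tuple(proj(c,(*(X+q*np.array([np.cos(a),np.sin(a)])),100)).round().astype(int)[::-1])] for q in range(26,52,2)] for a in A])
m=np.percentile(v,25,axis=1);print([(int(round(np.degrees(a))),int(x)) for a,x in zip(A,m) if x>185])
E
```

```text
[ 0.485  0.469 -0.775  1.861  0.394  0.969 -1.84 ] [546.6  43.  164.7] [ 3.141e+00 -3.000e-03  1.940e-01]
[(-172, 237), (-170, 245), (-168, 234), (-166, 214), (-154, 219), (-152, 207), (-150, 219), (-148, 218), (-146, 218), (-144, 217), (-142, 196), (-140, 216), (-138, 216), (-136, 216), (-134, 216), (-132, 217), (-130, 216), (-128, 215), (-126, 213), (-52, 227), (-50, 234), (-48, 241), (-46, 231), (-44, 210), (-42, 205), (-40, 212), (-38, 214), (-36, 215), (-34, 214), (-32, 214), (-30, 213), (-28, 201), (-26, 188), (-20, 213), (-18, 214), (-16, 213), (-14, 213), (-12, 213), (-10, 215), (-8, 215), (-6, 214), (-4, 216), (-2, 197), (68, 216), (70, 236), (72, 245), (74, 233), (76, 214)]
```

Spokes are at about 72°, -48° and -168°, so I grip the rim mid-gap at -108°: point (514, 145), tool yaw -0.314. Joint 7 then has room to make the whole turn in one grip.

>>> move_arm(plan=[[[-0.2,-2,0,0.1,0.4],[-0.4,-4,0,0.2,0.4],[-0.7,-6.5,0,0.3,0.4],[-1,-9,0,0.4,0.38],[-1.2,-10.7,0,0.508,0.38],[-1.2,-10.7,0,0.508,0.38],[-1.2,-10.7,0,0.508,0.38],[-1.2,-10.7,0,0.508,0.38]]])

```text
t: 8.62
tcp_pos: [514.4, 144.4, 164.1]
tcp_rot: [-3.141, -0.003, -0.312]
contact_force: [-0.2, 0.6, 0.0]
finger_gap: 34.8
grasp_force: 0.0
```

```bash
python3 - <<'E'
from h import *
o,f,c=grab("wrist","w7");print(o["t"],o["tcp_pos"].tolist(),o["tcp_rot"].tolist(),o["joints"].round(2),o["finger_gap"])
o=r.get_obs();print(o["tcp_pos"].round(1),o["tcp_rot"].round(3))
o["tcp_rot"]=np.asarray(o["tcp_rot"])
# rim under the fingers: edges near phi=-108
from scipy.optimize import least_squares
e=cv2.Canny(cv2.cvtColor(f,cv2.COLOR_RGB2GRAY),60,150);e[285:]=0
Q=np.array([plane(c,q,100)[:2] for q in np.argwhere(e>0)[:,::-1]])
x=np.array([533.2,204.1]);R=lambda v,Q:np.minimum(abs(np.linalg.norm(Q-v,axis=1)-69),abs(np.linalg.norm(Q-v,axis=1)-55))
for w in(10,6,4):
    m=R(x,Q)<w;x=least_squares(lambda v:R(v,Q[m]),x,loss="soft_l1").x
print("wheel",x,m.sum(),(R(x,Q)<1.5).sum())
E
```

```text
8.6167 [514.3887368801023, 144.44295188066857, 164.10224293752603] [-3.141495196117665, -0.0026664165617811264, -0.3118832348139555] [ 0.23  0.42 -0.69  1.9   0.33  0.94 -2.49] 34.78994818172059
[514.4 143.8 163.7] [ 3.141e+00 -2.000e-03 -3.140e-01]
wheel [533.10943031 204.15364393] 1083 738
```

Joint 7 falls with clockwise turns and is now near its limit at -2.49. So I'll unwind and grip at the 132° gap with yaw 222° instead, which leaves joint 7 about +1.7 at the start and -1.1 at the end.

>>> move_arm(plan=[[[-0.5,-0.9,0,-0.12,0.38],[-1,-1.8,0,-0.24,0.38],[-1.6,-2.8,0,-0.36,0.38],[-2.2,-3.8,0,-0.48,0.38],[-2.8,-4.8,0,-0.6,0.38],[-3.3,-5.7,0,-0.72,0.38],[-3.8,-6.6,0,-0.84,0.38],[-4.3,-7.4,0,-0.96,0.38],[-4.7,-8.2,0,-1.08,0.38],[-5.1,-8.8,0,-1.2,0.38],[-5.4,-9.4,0,-1.32,0.38],[-5.4,-9.4,0,-1.44,0.38]]])

```text
t: 9.67
tcp_pos: [491.8, 251.1, 163.1]
tcp_rot: [3.141, -0.001, 1.132]
contact_force: [-0.4, 0.4, 0.1]
finger_gap: 34.7
grasp_force: 0.0
```

>>> move_arm(plan=[[[0,0,0,-0.12,0.38],[0,0,0,-0.24,0.38],[0,0,0,-0.36,0.38],[0,0,0,-0.48,0.38],[0,0,0,-0.6,0.38],[0,0,0,-0.72,0.38],[0,0,0,-0.84,0.38],[0,0,0,-0.96,0.38],[0,0,0,-1.08,0.38],[0,0,0,-1.2,0.38],[0,0,0,-1.32,0.38],[0,0,0,-1.44,0.38]]])

```text
t: 10.67
tcp_pos: [492.4, 249.1, 162.6]
tcp_rot: [-3.141, 0.001, 2.57]
contact_force: [-0.3, -0.3, 0.0]
finger_gap: 35.0
grasp_force: 0.0
```

>>> move_arm(plan=[[[0,0,0,-0.12,0.38],[0,0,0,-0.24,0.38],[0,0,0,-0.36,0.38],[0,0,0,-0.48,0.38],[0,0,0,-0.6,0.38],[0,0,0,-0.72,0.38],[0,0,0,-0.84,0.38],[0,0,0,-0.96,0.38],[0,0,0,-1.08,0.38],[0,0,0,-1.2,0.38],[0,0,0,-1.3,0.38],[0,0,0,-1.306,0.38]]])

```text
t: 11.67
tcp_pos: [492.3, 249.3, 162.4]
tcp_rot: [-3.142, -0.001, -2.41]
contact_force: [-0.5, 0.3, 0.4]
finger_gap: 34.8
grasp_force: 0.0
```

```bash
python3 - <<'E'
from h import *
o=r.get_obs();print(o["t"],o["tcp_pos"].round(1),o["tcp_rot"].round(3),o["joints"].round(2),o["finger_gap"])
x=np.array([533.1,204.15]);d=o["tcp_pos"][:2]-x;print("r",np.linalg.norm(d),"phi",np.degrees(np.arctan2(d[1],d[0])),"yaw",np.degrees(o["tcp_rot"][2]))
E
```

```text
11.6667 [492.3 249.3 162.4] [-3.142e+00 -1.000e-03 -2.410e+00] [ 0.44  0.95 -1.49  1.84  0.98  1.35  1.  ] 34.81642514102851
r 60.83030841466815 phi 132.1307124471729 yaw -138.072995919265
```

>>> move_arm(plan=[[[0,0.1,2.5,0,0.38],[0,0.1,5,0,0.38],[0,0.1,7,0,0.38],[0,0.1,8,0,0.38],[0,0.1,8.1,0,0.38],[0,0.1,8.1,0,0.38]]])

```text
t: 12.17
tcp_pos: [490.8, 251.3, 81.8]
tcp_rot: [3.141, -0.0, -2.413]
contact_force: [0.6, 0.1, -0.0]
finger_gap: 34.6
grasp_force: 0.0
```

>>> move_arm(plan=[[[0,0,0,0,0],[0,0,0,0,0],[0,0,0,0,0],[0,0,0,0,0],[0,0,0,0,0],[0,0,0,0,0]]], newtons=40)

```text
t: 12.67
tcp_pos: [493.5, 249.7, 82.8]
tcp_rot: [-3.136, 0.001, -2.414]
contact_force: [4.3, -4.7, 4.5]
finger_gap: 12.8
grasp_force: 39.5
```

```bash
cat > st.py <<'E'
from h import *
o=r.get_obs();x=np.array([533.1,204.15]);d=o["tcp_pos"][:2]-x
print(round(o["t"],2),o["tcp_pos"].round(1),"r",np.linalg.norm(d).round(1),"phi",np.degrees(np.arctan2(d[1],d[0])).round(1),"yaw",np.degrees(o["tcp_rot"][2]).round(1),o["joints"].round(2),o["finger_gap"].round(1),o["grasp_force"],o["contact_force"].round(1),o["moment"].round(2))
E
python3 st.py
python3 - <<'E'
import numpy as np
# arc rows in tool axes: y outward (+r), clockwise tangent = sign of tool x ; phi0=132, psi=phi-270
psi=np.radians(132-270);phi=np.radians(132);tx=np.array([np.cos(psi),np.sin(psi)]);ty=np.array([np.sin(psi),-np.cos(psi)])
for k in range(1,13):
    a=.118*k;d=62*np.array([np.cos(phi-a)-np.cos(phi),np.sin(phi-a)-np.sin(phi)]);print(k,(d@tx/10).round(2),(d@ty/10).round(2),round(a,3))
E
```

```text
1 -0.73 -0.04 0.118
2 -1.45 -0.17 0.236
3 -2.15 -0.38 0.354
4 -2.82 -0.68 0.472
5 -3.45 -1.05 0.59
6 -4.03 -1.49 0.708
7 -4.56 -2.0 0.826
8 -5.02 -2.56 0.944
9 -5.41 -3.18 1.062
10 -5.73 -3.84 1.18
11 -5.97 -4.53 1.298
12 -6.13 -5.24 1.416Traceback (most recent call last):
  File "st.py", line 3, in <module>
    print(round(o["t"],2),o["tcp_pos"].round(1),"r",np.linalg.norm(d).round(1),"phi",np.degrees(np.arctan2(d[1],d[0])).round(1),"yaw",np.degrees(o["tcp_rot"][2]).round(1),o["joints"].round(2),o["finger_gap"].round(1),o["grasp_force"],o["contact_force"].round(1),o["moment"].round(2))
                                                                                                                                                                                                ^^^^^^^^^^^^^^^^^^^^^
AttributeError: 'float' object has no attribute 'round'
```

```bash
sed -i 's/o\["finger_gap"\].round(1)/round(o["finger_gap"],1)/' st.py; python3 st.py
python3 - <<'E'
import numpy as np
for k in range(1,13):
    a=.06*k;print(k,round(-6.2*np.sin(a),2),round(-6.2*(1-np.cos(a)),2),round(a,3))
E
```

```text
12.67 [493.5 249.7  82.8] r 60.4 phi 131.0 yaw -138.3 [ 0.4   1.03 -1.37  1.89  1.1   1.25  0.94] 12.8 39.548254012770485 [ 4.3 -4.7  4.5] [-1.08 -1.   -0.04]
1 -0.37 -0.01 0.06
2 -0.74 -0.04 0.12
3 -1.11 -0.1 0.18
4 -1.47 -0.18 0.24
5 -1.83 -0.28 0.3
6 -2.18 -0.4 0.36
7 -2.53 -0.54 0.42
8 -2.86 -0.7 0.48
9 -3.19 -0.88 0.54
10 -3.5 -1.08 0.6
11 -3.8 -1.3 0.66
12 -4.09 -1.54 0.72
```

>>> move_arm(plan=[[[-0.37,-0.01,0,0.06,0],[-0.74,-0.04,0,0.12,0],[-1.11,-0.1,0,0.18,0],[-1.47,-0.18,0,0.24,0],[-1.83,-0.28,0,0.3,0],[-2.18,-0.4,0,0.36,0],[-2.53,-0.54,0,0.42,0],[-2.86,-0.7,0,0.48,0],[-3.19,-0.88,0,0.54,0],[-3.5,-1.08,0,0.6,0],[-3.8,-1.3,0,0.66,0],[-4.09,-1.54,0,0.72,0]]])

```text
t: 13.67
tcp_pos: [532.9, 264.2, 82.8]
tcp_rot: [-3.135, 0.002, -3.136]
contact_force: [-0.8, -9.9, 8.0]
finger_gap: 12.6
grasp_force: 39.8
```

```bash
python3 st.py
```

```text
13.67 [532.9 264.2  82.8] r 60.0 phi 90.2 yaw -179.7 [ 0.32  0.97 -1.25  1.78  1.01  1.19  0.32] 12.6 39.81523398309946 [-0.8 -9.9  8. ] [-2.   -0.04  0.19]
```

>>> move_arm(plan=[[[-0.37,-0.01,0,0.06,0],[-0.74,-0.04,0,0.12,0],[-1.11,-0.1,0,0.18,0],[-1.47,-0.18,0,0.24,0],[-1.83,-0.28,0,0.3,0],[-2.18,-0.4,0,0.36,0],[-2.53,-0.54,0,0.42,0],[-2.86,-0.7,0,0.48,0],[-3.19,-0.88,0,0.54,0],[-3.5,-1.08,0,0.6,0],[-3.8,-1.3,0,0.66,0],[-4.09,-1.54,0,0.72,0]]])

```text
t: 14.67
tcp_pos: [572.5, 249.7, 82.8]
tcp_rot: [-3.137, 0.004, 2.428]
contact_force: [-4.3, -8.8, 8.2]
finger_gap: 12.7
grasp_force: 40.3
```

>>> move_arm(plan=[[[-0.37,-0.01,0,0.06,0],[-0.74,-0.04,0,0.12,0],[-1.11,-0.1,0,0.18,0],[-1.47,-0.18,0,0.24,0],[-1.83,-0.28,0,0.3,0],[-2.18,-0.4,0,0.36,0],[-2.53,-0.54,0,0.42,0],[-2.86,-0.7,0,0.48,0],[-3.19,-0.88,0,0.54,0],[-3.5,-1.08,0,0.6,0],[-3.5,-1.08,0,0.6,0]]])

```text
t: 15.58
tcp_pos: [591.9, 219.1, 82.8]
tcp_rot: [-3.141, 0.004, 1.828]
contact_force: [-3.2, -6.0, 6.1]
finger_gap: 13.0
grasp_force: 40.3
```

```bash
python3 st.py; cat > chk.py <<'E'
from h import *
o,f,c=grab("wrist","chk%d"%(r.get_obs()["t"]*100));print(o["t"])
for n,X in(("idx",(605.6,36,47)),("ptr0",(601.8,69.7,47)),("matclamp",(466,-288,28))):print(n,proj(c,X).round(0))
E
python3 chk.py
```

```text
15.58 [591.9 219.1  82.8] r 60.7 phi 14.2 yaw 104.7 [ 0.28  0.86 -1.02  1.69  0.82  1.08 -0.75] 13.0 40.255739176645875 [-3.2 -6.   6.1] [-1.38  0.53  0.33]
15.5833
idx [265. 514.]
ptr0 [271. 477.]
matclamp [ 52. 710.]
```

>>> move_arm(plan=[[[-0.37,-0.01,0,0.06,0],[-0.74,-0.04,0,0.12,0],[-1.11,-0.1,0,0.18,0],[-1.47,-0.18,0,0.24,0],[-1.83,-0.28,0,0.3,0],[-2.18,-0.4,0,0.36,0],[-2.53,-0.54,0,0.42,0],[-2.86,-0.7,0,0.48,0],[-3.19,-0.88,0,0.54,0],[-3.5,-1.08,0,0.6,0],[-3.8,-1.3,0,0.66,0],[-3.8,-1.3,0,0.66,0]]])

```text
t: 16.63
tcp_pos: [589.4, 179.6, 82.8]
tcp_rot: [3.14, 0.002, 1.169]
contact_force: [-2.2, -4.8, 5.1]
finger_gap: 13.3
grasp_force: 40.3
```

```bash
python3 st.py; python3 - <<'E'
from h import *
o,f,c=grab("top","t4");a=cv2.imread("pics/top0.png")
g,f=[cv2.cvtColor(x,cv2.COLOR_BGR2GRAY).astype(float) for x in(a,cv2.cvtColor(f,cv2.COLOR_RGB2BGR))]
# board right edge (towards -y): subpixel step along cols in rows 233..262
for n,h in(("before",g),("now",f)):
    e=[]
    for y in range(240,262,3):
        v=h[y,300:335];d=np.diff(v);i=int(np.argmin(d));w=-d[max(0,i-2):i+3];e.append(300+(np.arange(max(0,i-2),i+3)@w/w.sum()).round(2)+.5)
    print(n,e)
p=plane(c,(300,250),56)-plane(c,(301,250),56);print("mm/px",np.linalg.norm(p))
E
```

```text
16.63 [589.4 179.6  82.8] r 61.4 phi -23.6 yaw 67.0 [ 0.29  0.77 -0.9   1.73  0.71  1.   -1.29] 13.3 40.29837667476386 [-2.2 -4.8  5.1] [-1.05  0.43  0.31]
before [np.float64(312.58), np.float64(312.73), np.float64(314.83), np.float64(311.82), np.float64(315.54), np.float64(315.49), np.float64(315.19), np.float64(312.76)]Traceback (most recent call last):
  File "<stdin>", line 8, in <module>
ValueError: matmul: Input operand 1 has a mismatch in its core dimension 0, with gufunc signature (n?,k),(k,m?)->(n?,m?) (size 4 is different from 5)
```

>>> move_arm(plan=[[[0,0,0,0,0.38],[0,0,0,0,0.38],[0,0,0,0,0.38],[0,0,0,0,0.38],[0,0,-1,0,0.38],[0,0,-3,0,0.38],[0,0,-6,0,0.38],[0,0,-8.2,0,0.38],[-2,0.2,-8.2,0.1,0.38],[-4,0.4,-8.2,0.2,0.38],[-6,0.6,-8.2,0.32,0.38],[-8,0.8,-8.2,0.44,0.38]]])

```text
t: 17.68
tcp_pos: [565.2, 104.5, 164.6]
tcp_rot: [3.141, -0.001, 0.727]
contact_force: [0.6, -0.2, 0.4]
finger_gap: 34.9
grasp_force: 0.0
```

>>> move_arm(plan=[[[-1,1.2,0,0.12,0.38],[-2,2.6,0,0.24,0.38],[-3,3.8,0,0.36,0.38],[-4,4.5,0,0.48,0.38],[-5,4.8,0,0.535,0.38],[-5.4,4.8,0,0.535,0.38],[-5.4,4.8,0,0.535,0.38],[-5.4,4.8,0,0.535,0.38]]])

```text
t: 18.35
tcp_pos: [557.4, 33.7, 164.2]
tcp_rot: [-3.141, -0.001, 0.199]
contact_force: [-0.1, 0.5, 0.0]
finger_gap: 34.9
grasp_force: 0.0
```

```bash
python3 st.py; python3 - <<'E'
from h import *
o,f,c=grab("wrist","w8");print(o["tcp_pos"].tolist(),o["tcp_rot"].tolist())
p=proj(c,(605,36,47));print(p)
x,y=p.astype(int);g=f[y-40:y+35,x-50:x+50,::-1];print("origin",x-50,y-40)
cv2.imwrite("pics/p8.png",cv2.resize(g,(800,600),interpolation=cv2.INTER_NEAREST))
E
```

```text
18.35 [557.4  33.7 164.2] r 172.2 phi -81.9 yaw 11.4 [ 0.51  0.5  -0.8   1.83  0.42  0.99 -1.84] 34.9 0.0 [-0.1  0.5  0. ] [ 0.04  0.02 -0.01]
[557.4207375194809, 33.711182351797454, 164.21696262897353] [-3.141248151544682, -0.0007644229901759836, 0.19939019541001235]
[323.89231343 171.73622728]
origin 273 131
```

View pics/p8.png

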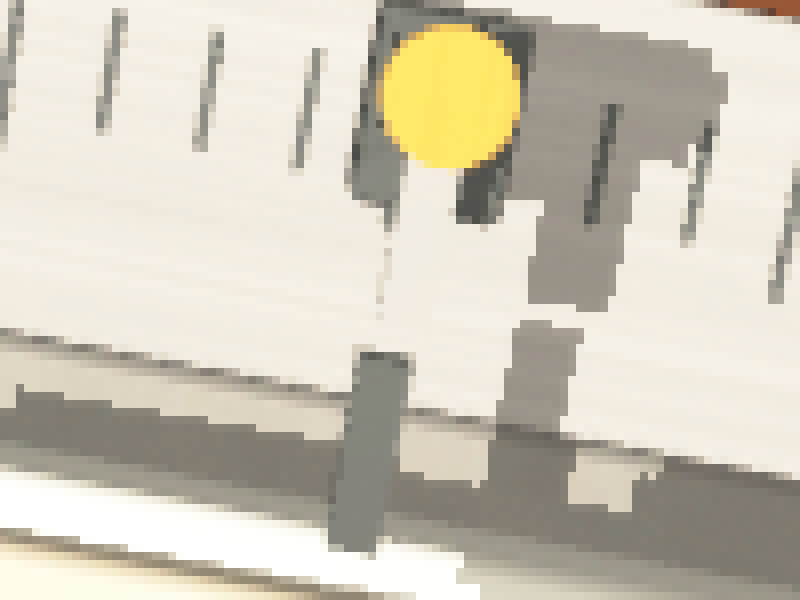

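p8 shows the carriage pointer tip centred at crop (384,352) and the index pointer tip at about (408,318) on a leaning axis. The carriage is still 1.6 to 2.2 mm short. That is inside tolerance, but I'll compute it and trim.

```bash
python3 - <<'E'
from h import *
W=dict(tcp_pos=np.array([557.4207,33.7112,164.217]),tcp_rot=np.array([-3.141248,-.000764,.19939]));c=cam("wrist",W)
g=cv2.cvtColor(cv2.imread("pics/w8.png"),cv2.COLOR_BGR2GRAY)
for y in list(range(156,172))+[174,176,180]: print(y,' '.join('%3d'%v for v in g[y,314:334]))
q=lambda u,v:plane(c,(273+u/8-.5,131+v/8-.5),49)
for k in((412,318),(408,318)): d=q(384,352)-q(*k);print(d[:2].round(2),"along slide",(-d[0]*np.sin(.016)+d[1]*np.cos(.016)).round(2))
E
```

```text
156 236 237 237 234 199 164 132 112 155 237 238 237 237 238 237 235  85  81  81  84
157 236 236 236 236 236 235 233 134 172 237 237 237 237 237 236 207  80  80  81  85
158 237 236 236 236 236 236 217 136 196 237 237 237 237 237 237 234 114 116  79 101
159 236 237 237 237 237 237 235 166 221 237 237 237 237 237 237 236 235 235 234 200
160 236 236 236 236 236 236 236 220 236 237 237 237 237 237 237 236 236 236 236 235
161 235 234 234 235 235 235 236 236 237 237 237 237 237 237 237 237 236 236 236 236
162 236 236 235 235 235 235 234 202 237 237 237 237 237 237 237 236 237 237 237 237
163 237 237 238 237 237 236 236 221 237 237 237 237 237 237 237 236 237 237 236 236
164 239 239 239 239 238 238 237 221 237 237 237 237 237 237 236 236 236 236 236 236
165 238 238 238 238 239 238 225 222 237 237 237 237 237 237 237 237 237 237 236 236
166 239 239 239 238 238 238 223 236 237 237 237 237 237 237 239 239 238 237 237 238
167 240 240 240 239 239 239 223 237 237 237 237 237 237 237 238 238 238 239 239 239
168 240 240 241 241 240 239 204 237 237 237 237 237 237 237 238 237 237 237 237 239
169 236 235 237 238 238 239 236 237 237 237 237 237 237 239 239 239 239 239 239 238
170 240 239 238 238 237 236 223 237 237 237 237 237 237 240 241 240 240 240 240 240
171 239 239 239 239 240 239 237 237 237 237 237 237 237 238 238 239 239 240 241 241
174 237 238 237 209 207 210 239 239 239 239 239 238 238 237 237 238 238 239 239 239
176 237 237 236 176 131 131 130 131 113 104 179 237 238 237 238 238 239 239 239 238
180 132 125 132 133 133 133 133 133 133 140 237 238 238 237 239 238 239 240 240 239
[-3.48  1.86] along slide 1.91
[-3.41  1.5 ] along slide 1.56
```

>>> move_arm(plan=[[[0.7,-1.5,0,-0.11,0.38],[1.4,-3,0,-0.22,0.38],[2.1,-4.6,0,-0.33,0.38],[2.8,-6.3,0,-0.44,0.38],[3.5,-8,0,-0.55,0.38],[4.2,-9.7,0,-0.66,0.38],[4.9,-11.3,0,-0.77,0.38],[5.6,-12.7,0,-0.88,0.38],[6,-13.6,0,-0.97,0.38],[6,-13.6,0,-0.97,0.38],[6,-13.6,0,-0.97,0.38],[6,-13.6,0,-0.97,0.38]]])

```text
t: 19.4
tcp_pos: [589.4, 177.6, 163.5]
tcp_rot: [-3.141, 0.0, 1.165]
contact_force: [-0.7, -0.4, 0.7]
finger_gap: 34.9
grasp_force: 0.0
```

```bash
python3 st.py
```

```text
19.4 [589.4 177.6 163.5] r 62.3 phi -25.2 yaw 66.7 [ 0.35  0.68 -0.98  1.69  0.62  1.12 -1.22] 34.9 0.0 [-0.7 -0.4  0.7] [ 0.01 -0.09 -0.01]
```

>>> move_arm(plan=[[[0,0,2.5,0,0.38],[0,0,5,0,0.38],[0,0,7,0,0.38],[0,0,8.1,0,0.38],[0,0,8.1,0,0.38],[0,0,8.1,0,0],[0,0,8.1,0,0],[0,0,8.1,0,0],[0,0,8.1,0,0],[0,0,8.1,0,0],[0,0,8.1,0,0]]])

```text
t: 20.32
tcp_pos: [589.2, 179.0, 84.1]
tcp_rot: [3.141, -0.001, 1.168]
contact_force: [-4.6, 0.0, 6.5]
finger_gap: 12.8
grasp_force: 39.8
```

```bash
python3 st.py
```

```text
20.32 [589.2 179.   84.1] r 61.4 phi -24.1 yaw 66.9 [ 0.3   0.77 -0.91  1.74  0.71  1.   -1.28] 12.8 39.80313745792955 [-4.6  0.   6.5] [0.07 0.84 0.17]
```

>>> move_arm(plan=[[[-0.31,0,0,0.05,0],[-0.62,-0.03,0,0.1,0],[-0.9,-0.07,0,0.145,0],[-0.9,-0.07,0,0.145,0],[-0.9,-0.07,0,0.145,0],[-0.9,-0.07,0,0.145,0]]])

```text
t: 20.82
tcp_pos: [585.0, 171.0, 84.1]
tcp_rot: [3.141, -0.001, 1.023]
contact_force: [-3.5, -0.8, 7.3]
finger_gap: 12.9
grasp_force: 39.8
```

```bash
python3 st.py
```

```text
20.82 [585.  171.   84.1] r 61.6 phi -32.5 yaw 58.6 [ 0.3   0.75 -0.88  1.75  0.68  0.98 -1.4 ] 12.9 39.79004143620841 [-3.5 -0.8  7.3] [0.1  0.98 0.14]
```

>>> move_arm(plan=[[[0,0,0,0,0.38],[0,0,0,0,0.38],[0,0,0,0,0.38],[0,0,0,0,0.38],[0,0,-1,0,0.38],[0,0,-3,0,0.38],[0,0,-6,0,0.38],[0,0,-8,0,0.38],[-2,0.7,-8,0.1,0.38],[-4,1.4,-8,0.2,0.38],[-6,2.1,-8,0.3,0.38],[-8,2.9,-8,0.4,0.38]]])

```text
t: 21.82
tcp_pos: [568.3, 85.9, 163.6]
tcp_rot: [3.141, -0.001, 0.618]
contact_force: [0.6, -0.7, -1.1]
finger_gap: 34.9
grasp_force: 0.0
```

>>> move_arm(plan=[[[-1,1,0,0.1,0.38],[-2,2,0,0.2,0.38],[-3,3,0,0.3,0.38],[-4,3.8,0,0.424,0.38],[-4,3.8,0,0.424,0.38],[-4,3.8,0,0.424,0.38],[-4,3.8,0,0.424,0.38]]])

```text
t: 22.4
tcp_pos: [558.4, 33.5, 163.3]
tcp_rot: [-3.141, -0.001, 0.202]
contact_force: [-0.6, -0.0, -0.4]
finger_gap: 34.8
grasp_force: 0.0
```

```bash
python3 st.py; python3 - <<'E'
from h import *
o,f,c=grab("wrist","w9")
g=cv2.cvtColor(f,cv2.COLOR_RGB2GRAY).astype(int)
p=proj(c,(605.6,36,47)).round().astype(int);print("idx expected",p)
for y in range(p[1]-14,p[1]+16): print(y,p[0]-12,' '.join('%3d'%v for v in g[y,p[0]-12:p[0]+12]))
# carriage vs. the mat clamp still in place (top view)
o,t,ct=grab("top","t9");h=cv2.cvtColor(t,cv2.COLOR_RGB2HSV)
E
```

```text
22.4 [558.4  33.5 163.3] r 172.5 phi -81.6 yaw 11.6 [ 0.51  0.5  -0.8   1.83  0.43  0.99 -1.84] 34.8 0.0 [-0.6 -0.  -0.4] [ 0.02  0.   -0.07]
idx expected [324 172]
158 312 237 237 237 237 236 236 235 234 168 117 183 238 237 237 237 237 237 205  82  81  82  84 126 206
159 312 237 236 237 237 237 237 237 236 215 139 221 237 237 238 237 237 236 163  79  82  80  82 120 206
160 312 237 237 237 237 237 237 237 236 192 168 222 237 237 237 237 237 237 236 234 199 199 160 169 237
161 312 236 237 237 237 237 236 237 237 235 221 237 237 237 237 237 237 237 236 237 236 235 235 236 237
162 312 235 235 235 235 235 235 237 237 236 202 237 238 237 237 237 237 237 236 237 236 236 236 236 236
163 312 237 236 236 236 236 236 235 235 235 222 237 237 237 237 237 237 238 237 237 237 237 237 236 237
164 312 238 238 238 237 238 238 237 237 236 222 237 237 237 237 237 237 237 237 236 237 237 237 237 237
165 312 238 238 239 239 239 239 238 238 223 222 237 237 237 237 237 237 237 236 236 236 237 236 237 237
166 312 238 238 238 238 239 239 239 239 225 237 237 237 237 237 237 237 237 237 237 237 237 236 236 236
[... 1484 characters left out ...]
 227 225 123 133 134 134 133 133 139 222 239 239 239 240 240 239 238 237 237
182 312 177 172 170 165 158 152 119 133 133 134 133 134 134 141 237 239 238 238 238 239 239 239 239 240
183 312 210 204 194 189 184 179 163 134 134 134 134 133 133 130 179 189 234 229 234 238 239 238 238 238
184 312 216 216 215 216 216 210 127 132 133 133 133 133 133 141 160 151 146 112 143 168 188 231 228 234
185 312 216 216 216 216 215 213 139 133 133 133 133 133 135 176 185 178 174 169 167 162 155 149 128 132
186 312 216 216 216 216 215 213 122 132 133 133 133 133 137 197 214 210 206 198 191 186 181 176 171 168
187 312 131 132 137 214 215 183 132 132 132 133 133 133 137 214 214 214 213 214 216 214 212 208 203 193
```

The pointers now line up to about 0.5 mm: index tip centre column 322 to 323, carriage tip 322.9. The gripper is clear, so I'm handing in.

```bash
python3 -c "
from bench import r
print(r.job_done())"
```

```text
the job is handed in; nothing more can be done
None
```

I laid the ring clamp flat and right way up on the cork mat, cranked the carriage until its pointer was within about 0.5 mm of the index pointer by my last camera reading, let go and handed the job in at about 22 s; no verdict came back.

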